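# Hold the light meter over the microscope lamp

### The arm

A 6-joint arm with a two-finger parallel gripper is mounted at the origin on the work surface. World frame = base frame: x ahead of the robot, y to its left, z up, the work surface at z = 0. Lengths are in m, angles in rad, forces in N, time in s.
With the tool pointing down it reaches from about 0.325 to 0.9 m from the base axis. Payload 3.5 kg.
Tool frame: the origin (TCP) lies between the finger pads; the fingertips stand 17 mm ahead of it and the grasp point (between the pads) lies 2 mm behind it; z points along the fingers, x is the direction in which the jaws open and shut, and the axes are right-handed (so a half turn about z gives the same grasp; the last joint's range is limited). The gripper opens to 85 mm and grips with 20 to 120 N. Pads are 22 mm wide; open, the fingers measure 114 mm over their backs; the gripper's body (76 mm by 85 mm) begins 54 mm behind the grasp point. The pads swing forward as they close: fully open they stand 13 mm farther back than shut.
Start: joints at [-1.353, 0.276, -0.026, 1.268, 0, 1.467], TCP at [0.197, -0.593, 0.212] pointing down, gripper open.
Joint ranges: [-3.12, 3.12], [-0.85, 1.88], [-1.08, 1.24], [-1.95, 2.15], [-1.57, 1.53], [-3.14, 3.14]. Speed limits (rad/s): [2.57, 2.57, 3.14, 3.14, 3.14, 3.14].

### API

Orientations are given as a unit quaternion [x, y, z, w].
In Python, from bench import ctrl, read_camera gives the robot as it stands.
- The arm moves only by the tool step_arm, never from a script. Its argument "steps" is a list that holds one entry, the list of rows, each a list of 5 numbers: the shift along the world's x, y, z normalised to -1 to 1, where 1 is 2.5 cm, then the turn about the world's z normalised to -1 to 1, where 1 is 10 degrees, then the closure, from -1 (fully open) to 1 (shut), so that 0 is half open. A call has 1 to 12 rows; each row shifts and turns the pose as measured when the row begins; what a row does not reach is not made up. A row lasts 1/8 s, in which the tool goes at most 62.5 mm and 10.7 degrees, less where a joint would pass 70% of its speed; a pose out of reach is approached as far as the arm can. A call with a number of a shift or a turn outside -1 to 1 is refused whole. A call with a gripper value outside its range is refused whole. The fingers move at their own pace and stop on an object; the grip force is fixed at half the most. Time passes only in rows, so rows that do not move let the fingers close. It gives the time, the measured TCP pose, the force and the opening at its end, in the units of the state.
- ctrl.sense(): the state, without advancing time (a new reading comes with each control period).
- read_camera(name): name is "side" or "top"; returns a dict with "image" (420x560x3 uint8, red, green, blue), "depth" (420x560 float32, m along the optical axis (not along the pixel's ray), 0 where there is no reading), "fx", "fy", "cx", "cy" (pixels), "k1" (the pictures are not rectified: a ray, as slopes to the right and down, at radius r is drawn at 1 + k1 r^2 times it, then the intrinsics apply), "rvec" (rotation vector, rad) and "tvec" (3), from world to camera coordinates, as OpenCV has them. Camera axes: x right, y down, z forward; pixel columns grow to the right and rows downward; lengths in m; the calibration is good to about 2 mm. A picture is of the moment at which its call begins.
- ctrl.close_job(): hands the job in, once; it reports no verdict.
The state is a dict: "clock": time; "q": joint angles; "joint_vel": joint speeds; "joint_efforts": joint torques, N m; "tool_pos": TCP position; "tcp_rot": TCP orientation; "contact_force": force on the tool from outside, world axes, zero at the start; "moment": the same for the moment, N m; "gripper_width": opening from 0.0 (shut) to 1.0 (fully open).
Only numpy, scipy, OpenCV 4.12 (cv2) and the standard library are available. Lean on these libraries where they do the work, as an engineer would, in place of code of your own. Each camera call takes 0.05 s, during which the arm holds its last target. There are 200 camera calls.

### The job

Take the light meter out of its cradle by its upright grip, lift it over the low bench screen, and bring it down between the posts of the microscope lamp base to take a reading: finish while still holding it level and still, about 10 mm above the white lamp window, centred on it, with the long side of the meter along the long side of the window. Do not put it down or let go, do not touch the lamp base or knock the screen at any time, and leave the bottle, slide box and cup alone.

Things in the scene. Friction and masses are not known exactly. Their poses are not given: they have to be found in the camera images.
- meter_center (a point): Light meter (loose, 0.2 to 0.35 kg): a flat black sensor bar 100 x 44 mm and 16 mm high, with an upright aluminium grip block on the middle of its top, 40 mm (x) x 24 mm (y) and 45 mm high; 61 mm high in all. Symmetric under a half turn. The point is at its centre, 30.5 mm above its flat underside (which is the sensing face); x along the 100 mm length, z up. Pinch the grip block across its 24 mm. At the start it lies in its cradle, underside 12 mm above the table
- cradle_floor (a point): Grey cradle, fixed: a shallow tray 134 x 76 mm, floor 12 mm above the table, rim 22 mm above the table and 6 mm thick. The point is the centre of its floor's upper face; x along its length. It stands on one side of the screen, the lamp base on the other; which side varies
- lamp_window (a point): White rectangular lamp window, 116 x 60 mm, in a narrow black frame on top of the microscope lamp base, fixed. The point is the centre of the window's upper face (61 mm above the table; the frame is 1 mm lower), x along the 116 mm length, z up. The lamp base is a white block 210 x 160 mm (along the window's x and y), 55 mm high; four upright steel posts 14 mm thick, tops 100 mm above the table, stand at x = +-88 mm, y = +-63 mm from the window's centre
- screen_top (a point): Low grey bench screen, fixed: an upright panel 400 mm long (x), 12 mm thick (y), top edge 140 mm above the table, between cradle and lamp base. The point is the middle of its top edge; x along its length
- meter: The light meter again; origin at the centre of its underside
- lamp_base: The lamp base again; origin at the centre of its underside on the table
- screen: The bench screen again; origin on the table under its middle
- bottle: Small amber bottle, 48 mm diameter, 85 mm high, a bystander; origin at its underside
- slide_box: Slide box, 82 x 102 mm, 36 mm high, a bystander; origin at its underside
- jar: White open cup, 60 mm diameter, 55 mm high, a bystander; origin at its underside
Not all that is in view belongs to the job. Leave any purple look-alike of the meter alone.

How it is judged:
On the way, in this order (a step that is already met when the one before it is completed fails the run):
1. the meter is gripped and lifted clear of its cradle (contact force between meter and the fingers above 1 N and z of meter_center in the frame of cradle_floor above 0.055 m), for 0.1 s.
2. the held meter passes over the screen, its underside above the top edge (contact force between meter and the fingers above 1 N and y of meter_center in the frame of screen_top between -0.05 and 0.05 m and x of meter_center in the frame of screen_top between -0.21 and 0.21 m and z of meter_center in the frame of screen_top above 0.0305 m), for 0.04 s.
At the end, for the whole second after the job is handed in: The fingers hold the meter (grip over 1 N), still (under 20 mm/s), centre within 8 mm of the window's centre along each side of the window, underside 3 to 18 mm above the window, long sides parallel within 0.12 rad, level within 0.10 rad, not touching the lamp base (contact force between meter and the fingers above 1 N and x of meter_center in the frame of lamp_window between -0.008 and 0.008 m and y of meter_center in the frame of lamp_window between -0.008 and 0.008 m and z of meter_center in the frame of lamp_window between 0.0335 and 0.0485 m and angle between the x axis of meter_center and the x axis of lamp_window, either way round below 0.12 rad and angle between meter_center's own z axis and vertical below 0.1 rad and contact force between meter and lamp_base below 0.1 N and linear speed of meter below 0.02 m/s); the arm keeps its last pose, push and grip.
It fails at once if the meter touches the lamp base (contact force between meter and lamp_base above 0.5 N).
It fails at once if the meter knocks the screen (contact force between meter and screen above 2 N).
It fails at once if the robot knocks the screen or lamp base (contact force between any of the arm, the fingers and screen above 4 N or contact force between any of the arm, the fingers and lamp_base above 4 N).
It fails at once if the bottle, slide box or cup is moved (distance of any of bottle, slide_box, jar from where it was at the start of the episode above 0.02 m).
It also fails if it takes over 43 s, if anything falls off the work surface, if the arm or the gripper's body presses on something with over 40 N, if the wrist force passes 120 N, or if a joint passes its speed limit or range.

## Working session

There is one attempt and no reset: what is moved stays moved. The work goes in short steps, Python scripts to look and compute and a tool call to move; the robot and the scene stay as the last step left them, time stands still between calls to the robot, and variables do not carry over. Pictures are saved under pics/ and viewed, about 8 in all and at most 12, crops included, and the job is handed in when it is done.

Besides the shell and the picture viewer there is one more tool, called after ">>>" as a command line: name --argument value ..., lists and objects as JSON in quotes. step_arm: Moves the arm, as the interface text tells. Scaled input: -1 to 1 covers 2.5 cm each way for a shift and 10 degrees each way for a turn. Its arguments: {"type":"object","properties":{"steps":{"type":"array"}},"required":["steps"]}

```bash
mkdir -p pics; cat > h.py <<'E'
import numpy as np, cv2
from bench import ctrl, read_camera
def cam(n):
    c=read_camera(n); c['R']=cv2.Rodrigues(np.array(c['rvec'],float))[0]; c['t']=np.array(c['tvec'],float); return c
def rays(c,px):
    px=np.atleast_2d(np.array(px,float)); K=np.array([[c['fx'],0,c['cx']],[0,c['fy'],c['cy']],[0,0,1.]])
    u=cv2.undistortPoints(px[:,None],K,np.array([c['k1'],0,0,0.]))[:,0]
    return np.c_[u,np.ones(len(u))]
def onplane(c,px,z):
    d=rays(c,px)@c['R']; o=-c['R'].T@c['t']; return o+d*((z-o[2])/d[:,2])[:,None]
def cloud(c):
    h,w=c['depth'].shape; v,u=np.mgrid[:h,:w]; d=rays(c,np.c_[u.ravel(),v.ravel()])*c['depth'].reshape(-1,1)
    return ((d-c['t'])@c['R']).reshape(h,w,3)
E
python3 - <<'E'
from h import *
for n in('top','side'):
    c=cam(n); cv2.imwrite(f'pics/{n}0.png',c['image'][...,::-1]); print(n,-c['R'].T@c['t'],c['fx'],c['k1'],(c['depth']>0).mean())
    np.savez(f'{n}0.npz',**c)
s=ctrl.sense();print(s)
E
```

```text
top [0.48099186 0.03258974 1.18881374] 492.9607199784131 -0.09110056239631606 0.996062925170068
side [ 0.28882566 -0.79050186  0.6405877 ] 495.2165616122886 -0.0357401645047013 0.9959396258503401
{'clock': 0.1, 'q': array([-1.35340223e+00,  2.77093002e-01, -2.77498236e-02,  1.26801934e+00,
        4.59957831e-06,  1.46742690e+00]), 'joint_vel': array([ 2.84187321e-05, -3.17245550e-03,  1.53269552e-03, -8.38176609e-04,
        2.21016177e-03, -1.72102345e-04]), 'joint_efforts': array([ 2.27695709e-04, -4.46705639e+01,  2.96130127e+01,  8.39056709e-03,
       -1.03538468e-04, -6.59554864e-07]), 'tool_pos': array([ 0.19690312, -0.59237625,  0.21044631]), 'tcp_rot': array([ 8.10953090e-01, -5.85110263e-01, -7.69283315e-04, -6.89293889e-04]), 'contact_force': array([-0.19225198, -0.27245951, -0.40814192]), 'moment': array([-0.0251901 , -0.07021292,  0.0067357 ]), 'gripper_width': 0.9985003573560982}
```

View pics/top0.png

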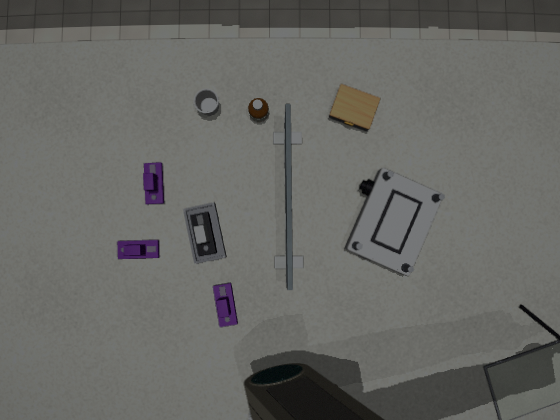

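View pics/side0.png

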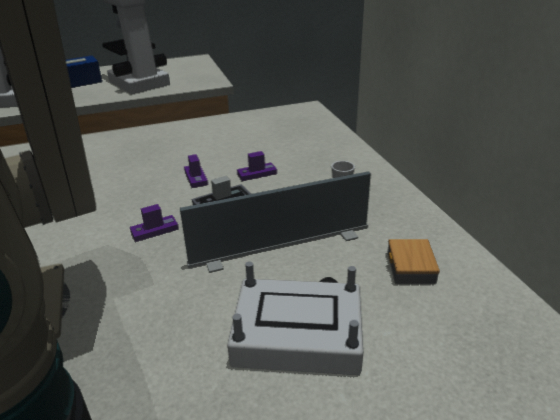

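Candidates for the meter in the top view are the black bar with a grey grip in the tray at (203,233) and the purple look-alikes at (153,183), (138,249) and (225,305). I choose (203,233). The lamp window is at (397,221), and the screen is the line at column 288. Next I measure these and take one close crop.

```bash
cat > m.py <<'E'
from h import *
T=dict(np.load('top0.npz')); S=dict(np.load('side0.npz'))
def rect(P):
    (c,s,a)=cv2.minAreaRect((P[:,:2]*1000).astype(np.float32)); return np.round(c,1),np.round(s,1),round(a,1)
def longdir(P):
    r=cv2.boxPoints(cv2.minAreaRect((P[:,:2]*1000).astype(np.float32))); e=[r[1]-r[0],r[2]-r[1]]; e=max(e,key=np.linalg.norm); return round(np.degrees(np.arctan2(e[1],e[0]))%180,1)
for n,c,roiM,roiL in(('top',T,(175,195,235,270),(370,175,430,270)),('side',S,(190,170,255,205),(245,282,350,338))):
    X=cloud(c); im=c['image']; g=im.max(2).astype(int)
    def sub(r): m=np.zeros(g.shape,bool); m[r[1]:r[3],r[0]:r[2]]=1; return m
    m=sub(roiM)&(X[...,2]>.066)&(X[...,2]<.082); p=X[m]
    print(n,'grip depth',len(p),rect(p),longdir(p),p[:,2].mean())
    v,u=np.nonzero(m); q=onplane(c,np.c_[u,v],.073); print('  grip plane',rect(q),longdir(q))
    if n=='top':
        m2=sub(roiM)&(X[...,2]>.012)&(X[...,2]<.04); v,u=np.nonzero(m2)
        q=onplane(c,np.c_[u,v],.022); print('  cradle rim/all',rect(q),longdir(q))
    m=sub(roiL)&(g<70)&(abs(X[...,2]-.06)<.02); 
    k,l,st,_=cv2.connectedComponentsWithStats(m.astype(np.uint8)); i=1+np.argmax(st[1:,4]); print('  frame comp',st[i])
    v,u=np.nonzero(l==i); q=onplane(c,np.c_[u,v],.060); print('  frame outer',rect(q),longdir(q),'depth z',X[l==i][:,2].mean())
    cs,h=cv2.findContours((l==i).astype(np.uint8),cv2.RETR_CCOMP,cv2.CHAIN_APPROX_NONE)
    inn=[cc for cc,hh in zip(cs,h[0]) if hh[3]>=0 and len(cc)>40]
    for cc in inn: q=onplane(c,cc[:,0],.0605); print('  inner',rect(q),longdir(q))
    m=(abs(X[...,2]-.14)<.015)&(X[...,0]>.3)&(X[...,1]<.25)&(X[...,1]>-.15); 
    if n=='top': m&=sub((275,90,300,295))
    else: m&=sub((180,170,375,265))
    v,u=np.nonzero(m); q=onplane(c,np.c_[u,v],.14); print('  screen',rect(q),longdir(q))
im=cv2.resize(T['image'][185:275,165:285,::-1],None,fx=5,fy=5,interpolation=2); cv2.imwrite('pics/crop.png',cv2.convertScaleAbs(im,alpha=1.5))
E
python3 m.py
```

```text
top grip depth 192 (array([466.5, 217.9]), array([39.6, 24.6]), 11.2) 11.2 0.07326603121193494
  grip plane (array([466.7, 217.4]), array([39.7, 24.6]), 11.5) 11.5
  cradle rim/all (array([468.8, 216. ]), array([134.5,  77.7]), 12.0) 12.0
  frame comp [371 189  51  65 508]
  frame outer (array([ 493.3, -231.4]), array([ 75.9, 131.7]), 65.9) 155.9 depth z 0.06071799240821187
  inner (array([ 493.7, -231.7]), array([ 65.9, 121.9]), 66.0) 156.0
  screen (array([547.4,  16.6]), array([396.4,  12.1]), 0.5) 0.5
side grip depth 127 (array([464.7, 218.6]), array([40.3, 30.3]), 13.8) 13.8 0.07170240596207175
  grip plane (array([462.8, 212.1]), array([41.5, 35.7]), 11.2) 11.2
  frame comp [255 292  83  38 753]
  frame outer (array([ 491.4, -231.9]), array([ 78.1, 130. ]), 66.1) 156.1 depth z 0.059108648841259014
  inner (array([ 492.4, -229.1]), array([ 67.2, 120.9]), 66.1) 156.1
  screen (array([544.6,   4.9]), array([399.5,  37.7]), 0.8) 0.8
```

View pics/crop.png

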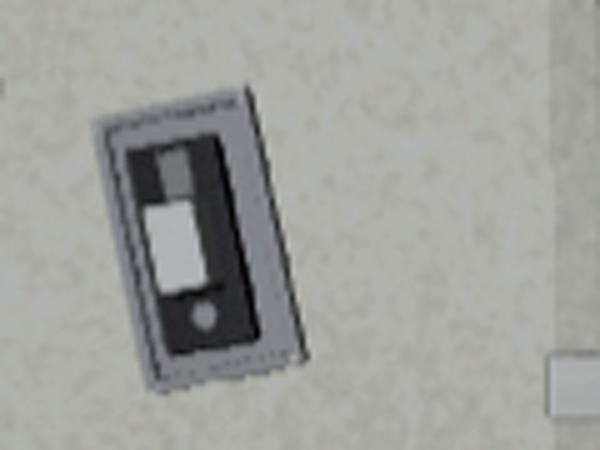

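The crop shows the black meter in the grey tray, with its light grip at crop (175,247). That gives a grip of 39.6 x 24.6 mm at (0.4665, 0.2177), top at 73 mm, yaw 11.3°. The window is at (0.493, -0.231) at 156°. I want tool yaw +101° so that joint 6 stays near 0, so the tool turns about +173° on the way.

>>> step_arm --steps '[[[0.6,0.6,0.6,1,-1],[0.6,0.8,0.6,1,-1],[0.6,1,0.4,1,-1],[0.6,1,0.2,1,-1],[0.6,1,0,1,-1],[0.6,1,0,1,-1],[0.6,1,0,1,-1],[0.6,1,0,1,-1],[0.6,1,0,1,-1],[0.4,1,0,1,-1],[0.4,1,0,1,-1],[0.4,1,0,1,-1]]]'

```text
clock: 1.6
tool_pos: [0.3632, -0.2953, 0.2492]
tcp_rot: [0.898, 0.44, -0.006, -0.002]
contact_force: [0.5, -0.5, 0.6]
gripper_width: 0.995
```

```bash
cat > s.py <<'E'
from h import *
from scipy.spatial.transform import Rotation as R
s=ctrl.sense(); M=R.from_quat(s['tcp_rot']).as_matrix()
print('t',round(s['clock'],2),'p',s['tool_pos'].round(4),'yaw',round(np.degrees(np.arctan2(M[1,0],M[0,0])),1),'z',M[:,2].round(3),'q',s['q'].round(2),'F',s['contact_force'].round(1),'w',round(s['gripper_width'],3))
E
python3 s.py
```

```text
t 1.6 p [ 0.3632 -0.2953  0.2492] yaw 52.2 z [-0.012 -0.002 -1.   ] q [-0.81 -0.02 -0.28  1.31 -0.01 -0.15] F [ 0.5 -0.5  0.6] w 0.995
```

>>> step_arm --steps '[[[0.3,1,0,0.5,-1],[0.3,1,0,0.5,-1],[0.3,1,0,0.5,-1],[0.2,1,0,0.5,-1],[0.2,1,0,0.5,-1],[0.2,1,0,0.5,-1],[0.2,1,0,0.3,-1],[0.2,1,0,0.3,-1],[0.2,1,0,0.2,-1],[0.2,1,0,0.2,-1],[0.2,1,0,0.1,-1],[0.1,1,0,0.1,-1]]]'

```text
clock: 3.1
tool_pos: [0.4253, 0.0172, 0.2436]
tcp_rot: [0.671, 0.741, -0.009, -0.004]
contact_force: [0.1, -0.6, 0.1]
gripper_width: 1.003
```

>>> step_arm --steps '[[[0.2,1,0,0.2,-1],[0.2,1,0,0.2,-1],[0.2,1,0,0.2,-1],[0.2,1,0,0.2,-1],[0.2,1,0,0.2,-1],[0.1,1,0,0.1,-1],[0.1,1,0,0.1,-1],[0,1,0,0,-1],[0,0,0,0,-1]]]'

```text
clock: 4.22
tool_pos: [0.4521, 0.2247, 0.2391]
tcp_rot: [0.586, 0.81, -0.012, -0.006]
contact_force: [-0.2, -0.6, 0.2]
gripper_width: 1.002
```

```bash
python3 s.py
```

```text
t 4.22 p [0.4521 0.2247 0.2391] yaw 108.3 z [-0.024 -0.013 -1.   ] q [ 0.34  0.07 -0.22  1.31 -0.    0.02] F [-0.2 -0.6  0.2] w 1.002
```

>>> step_arm --steps '[[[0.5,-0.3,-0.4,-0.6,-1],[0.1,0,-0.8,-0.2,-1],[0,0,-0.8,0,-1],[0,0,-0.8,0,-1],[0,0,-0.8,0,-1],[0,0,-0.6,0,-1],[0,0,0,0,-1]]]'

```text
clock: 5.1
tool_pos: [0.4656, 0.2112, 0.1298]
tcp_rot: [0.644, 0.765, -0.015, -0.006]
contact_force: [0.2, -0.3, 0.2]
gripper_width: 0.999
```

```bash
python3 s.py
```

```text
t 5.1 p [0.4656 0.2112 0.1298] yaw 99.8 z [-0.028 -0.014 -1.   ] q [ 0.3   0.16 -0.36  1.09 -0.01  0.13] F [ 0.2 -0.3  0.2] w 0.999
```

>>> step_arm --steps '[[[0.04,0.25,-0.5,0.14,-1],[0,0,-0.5,0,-1],[0,0,0,0,-1],[0,0,0,0,-1]]]'

```text
clock: 5.6
tool_pos: [0.4681, 0.2182, 0.1046]
tcp_rot: [0.634, 0.773, -0.013, -0.005]
contact_force: [0.3, 0.4, -0.7]
gripper_width: 1.004
```

```bash
python3 s.py
```

```text
t 5.6 p [0.4681 0.2182 0.1046] yaw 101.3 z [-0.025 -0.014 -1.   ] q [ 0.31  0.19 -0.38  1.03 -0.01  0.12] F [ 0.3  0.4 -0.7] w 1.004
```

>>> step_arm --steps '[[[-0.04,0,-0.6,0,-1],[0,0,-0.6,0,-1],[0,0,-0.5,0,-1],[0,0,-0.3,0,-1],[0,0,0,0,-1],[0,0,0,0,-1]]]'

```text
clock: 6.35
tool_pos: [0.4667, 0.2181, 0.0509]
tcp_rot: [0.634, 0.773, -0.014, -0.005]
contact_force: [0.1, 0.7, -0.5]
gripper_width: 0.997
```

```bash
python3 s.py
```

```text
t 6.35 p [0.4667 0.2181 0.0509] yaw 101.3 z [-0.026 -0.014 -1.   ] q [ 0.32  0.25 -0.44  0.92 -0.01  0.12] F [ 0.1  0.7 -0.5] w 0.997
```

>>> step_arm --steps '[[[0,0,0.1,0,0],[0,0,0,0,0.6],[0,0,0,0,1],[0,0,0,0,1],[0,0,0,0,1],[0,0,0,0,1],[0,0,0,0,1],[0,0,0,0,1]]]'

```text
clock: 7.35
tool_pos: [0.468, 0.2185, 0.055]
tcp_rot: [0.634, 0.773, -0.012, -0.004]
contact_force: [-0.3, 0.7, 0.1]
gripper_width: -0.003
```

```bash
python3 s.py
```

```text
t 7.35 p [0.468  0.2185 0.055 ] yaw 101.3 z [-0.023 -0.014 -1.   ] q [ 0.32  0.24 -0.43  0.92 -0.01  0.12] F [-0.3  0.7  0.1] w -0.003
```

The opening reads 0, where 0.28 was expected on a 24 mm block, so the fingers may have missed. I'll look before going on.

```bash
python3 - <<'E'
from h import *
a=cam('side');b=cam('top')
x=cv2.resize(a['image'][90:270,100:340],None,fx=3.3,fy=3.3,interpolation=2)[:590]
cv2.imwrite('pics/g1.png',cv2.convertScaleAbs(x[...,::-1],alpha=1.5))
cv2.imwrite('pics/g1t.png',cv2.convertScaleAbs(cv2.resize(b['image'][150:300,130:330,::-1],None,fx=3.9,fy=3.9,interpolation=2),alpha=1.5))
E
python3 s.py
```

```text
t 7.45 p [0.468  0.2185 0.0551] yaw 101.3 z [-0.023 -0.014 -1.   ] q [ 0.32  0.24 -0.43  0.92 -0.01  0.12] F [-0.5  0.6  0.1] w 0.0
```

View pics/g1.png

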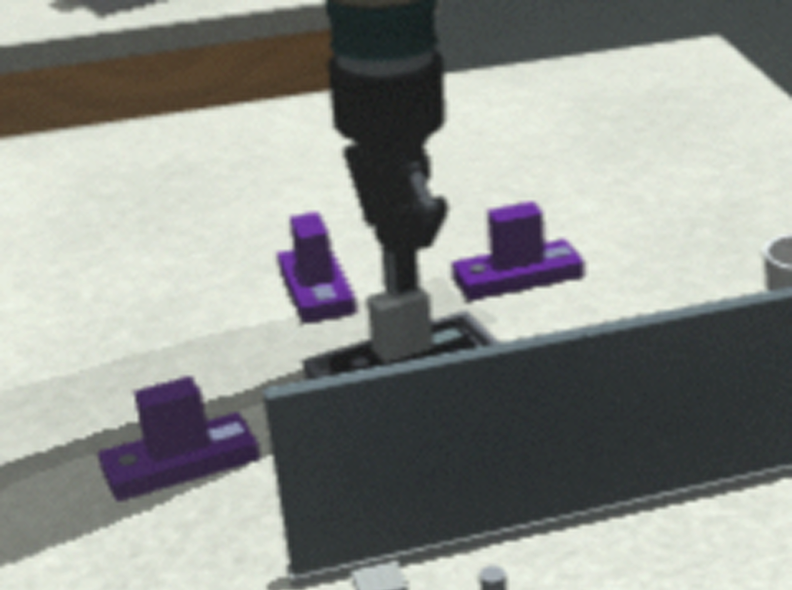

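The side view shows the finger behind the grip block (crop (400,270), block at (400,320)), with no finger on the near side. I'll check depth from both cameras.

```bash
python3 - <<'E'
from h import *
from m import rect,longdir
for n in('side','top'):
    c=cam(n);X=cloud(c);np.savez(n+'1.npz',**c)
    near=(abs(X[...,0]-.47)<.08)&(abs(X[...,1]-.22)<.1)
    for lo in np.arange(.03,.30,.015):
        m=near&(X[...,2]>lo)&(X[...,2]<=lo+.015)
        if m.sum()>8: p=X[m];print(n,lo.round(3),m.sum(),'x',np.percentile(p[:,0],[3,97]).round(3),'y',np.percentile(p[:,1],[3,97]).round(3))
E
```

```text
top grip depth 192 (array([466.5, 217.9]), array([39.6, 24.6]), 11.2) 11.2 0.07326603121193494
  grip plane (array([466.7, 217.4]), array([39.7, 24.6]), 11.5) 11.5
  cradle rim/all (array([468.8, 216. ]), array([134.5,  77.7]), 12.0) 12.0
  frame comp [371 189  51  65 508]
  frame outer (array([ 493.3, -231.4]), array([ 75.9, 131.7]), 65.9) 155.9 depth z 0.06071799240821187
  inner (array([ 493.7, -231.7]), array([ 65.9, 121.9]), 66.0) 156.0
  screen (array([547.4,  16.6]), array([396.4,  12.1]), 0.5) 0.5
side grip depth 127 (array([464.7, 218.6]), array([40.3, 30.3]), 13.8) 13.8 0.07170240596207175
  grip plane (array([462.8, 212.1]), array([41.5, 35.7]), 11.2) 11.2
  frame comp [255 292  83  38 753]
  frame outer (array([ 491.4, -231.9]), array([ 78.1, 130. ]), 66.1) 156.1 depth z 0.059108648841259014
  inner (array([ 492.4, -229.1]), array([ 67.2, 120.9]), 66.1) 156.1
  screen (array([544.6,   4.9]), array([399.5,  37.7]), 0.8) 0.8
side 0.03 115 x [0.437 0.499] y [0.203 0.226]
side 0.045 103 x [0.444 0.484] y [0.202 0.223]
side 0.06 141 x [0.444 0.485] y [0.204 0.225]
side 0.075 4
[... 600 characters left out ...]
 x [0.439 0.499] y [0.188 0.218]
side 0.285 234 x [0.438 0.503] y [0.186 0.217]
side 0.3 245 x [0.439 0.503] y [0.187 0.219]
top 0.03 97 x [0.42  0.512] y [0.193 0.228]
top 0.06 12 x [0.449 0.46 ] y [0.203 0.208]
top 0.15 39 x [0.469 0.491] y [0.158 0.183]
top 0.165 89 x [0.471 0.494] y [0.159 0.177]
top 0.18 38 x [0.469 0.489] y [0.176 0.185]
top 0.195 19 x [0.448 0.496] y [0.182 0.206]
top 0.21 41 x [0.441 0.502] y [0.183 0.2  ]
top 0.225 44 x [0.441 0.506] y [0.183 0.206]
top 0.24 94 x [0.449 0.508] y [0.183 0.209]
top 0.255 49 x [0.459 0.505] y [0.186 0.204]
top 0.27 11 x [0.464 0.503] y [0.186 0.202]
top 0.285 27 x [0.465 0.503] y [0.186 0.2  ]
top 0.3 37 x [0.465 0.501] y [0.186 0.197]
```

View pics/g1t.png

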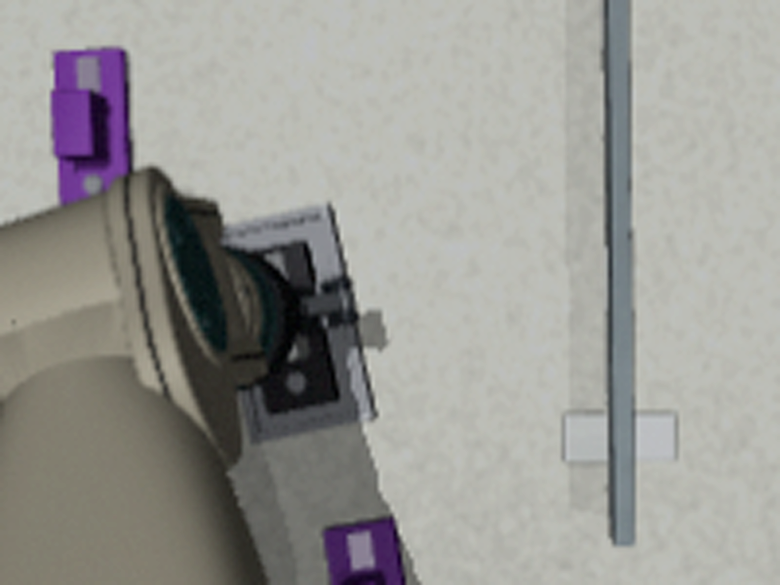

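The depth shows the shut fingers standing on top of the block. They are 22 mm wide at x 0.457–0.480, near face y 0.205, ending at z≈0.075 where the block face begins, and the block looks unmoved. The xy agrees with the TCP, but the tips should be at 0.038, so there is a height discrepancy of about 36 mm. I'll raise the arm and measure the tip height with the camera.

>>> step_arm --steps '[[[0,0,0.8,0,1],[0,0,0.8,0,1],[0,0,0.8,0,1],[0,0,0,0,1],[0,0,0,0,1]]]'

```text
clock: 8.18
tool_pos: [0.4667, 0.2181, 0.1152]
tcp_rot: [0.634, 0.773, -0.013, -0.005]
contact_force: [-0.9, -0.7, -0.4]
gripper_width: 0.0
```

```bash
cat > tip.py <<'E'
from h import *
c=cam('side');X=cloud(c);np.savez('side2.npz',**c)
near=(abs(X[...,0]-.468)<.06)&(abs(X[...,1]-.218)<.09)&(X[...,2]>.06)
for lo in np.arange(.06,.26,.005):
    m=near&(X[...,2]>lo)&(X[...,2]<=lo+.005)
    if m.sum()>3:
        p=X[m];print(round(lo,3),m.sum(),'x',np.percentile(p[:,0],[3,50,97]).round(3),'y',np.percentile(p[:,1],[3,50,97]).round(3))
E
python3 tip.py; python3 s.py; python3 - <<'E'
import numpy as np,cv2
c=np.load('side2.npz');x=cv2.resize(c['image'][90:270,100:340],None,fx=3.3,fy=3.3,interpolation=2)
cv2.imwrite('pics/g2.png',cv2.convertScaleAbs(x[...,::-1],alpha=1.5))
E
```

```text
0.06 37 x [0.444 0.464 0.485] y [0.202 0.21  0.221]
0.065 33 x [0.446 0.463 0.486] y [0.203 0.209 0.222]
0.07 95 x [0.445 0.464 0.481] y [0.204 0.217 0.23 ]
0.075 5 x [0.454 0.458 0.478] y [0.207 0.214 0.217]
0.135 13 x [0.458 0.467 0.477] y [0.211 0.213 0.218]
0.14 15 x [0.456 0.462 0.476] y [0.206 0.212 0.219]
0.145 27 x [0.456 0.467 0.478] y [0.203 0.209 0.217]
0.15 18 x [0.455 0.464 0.477] y [0.204 0.209 0.223]
0.155 27 x [0.456 0.465 0.48 ] y [0.203 0.21  0.223]
0.16 22 x [0.456 0.465 0.476] y [0.203 0.209 0.22 ]
0.165 26 x [0.456 0.463 0.476] y [0.204 0.21  0.224]
0.17 14 x [0.456 0.466 0.476] y [0.204 0.208 0.222]
0.175 10 x [0.453 0.457 0.46 ] y [0.206 0.221 0.225]
0.18 28 x [0.451 0.458 0.483] y [0.188 0.204 0.245]
0.185 47 x [0.45  0.464 0.484] y [0.184 0.192 0.247]
0.19 38 x [0.449 0.459 0.483] y [0.181 0.204 0.252]
0.195 30 x [0.448 0.464 0.486] y [0.176 0.198 0.259]
0.2 45 x [0.449 0.465 0.484] y [0.174 0.202 0.259]
0.205 52 x [0.449 0.461 0.488] y [0.168 0.202 0.257]
0.21 52 x [0.447 0.462 0.489] y [0.165 0.201 0.264]
0.215 53 x [0.447 0.463 0.486] y [0.162 0.197 0.271]
0.22 69 x [0.446 0.467 0.49 ] y [0.159 0.191 0.27 ]
0.225 81 x [0.447 0.469 0.49 ] y [0.159 0.18  0.274]
0.23 55 x [0.447 0.466 0.482] y [0.166 0.185 0.23 ]
0.235 58 x [0.448 0.462 0.483] y [0.176 0.198 0.236]
0.24 70 x [0.448 0.46  0.483] y [0.179 0.2   0.247]
0.245 48 x [0.455 0.466 0.485] y [0.18  0.187 0.234]
0.25 35 x [0.459 0.47  0.484] y [0.181 0.186 0.212]
0.255 31 x [0.461 0.47  0.485] y [0.182 0.186 0.208]
t 8.22 p [0.4668 0.2181 0.1152] yaw 101.3 z [-0.025 -0.014 -1.   ] q [ 0.32  0.18 -0.37  1.06 -0.01  0.12] F [-0.2 -0.9  0.6] w -0.003
```

View pics/g2.png

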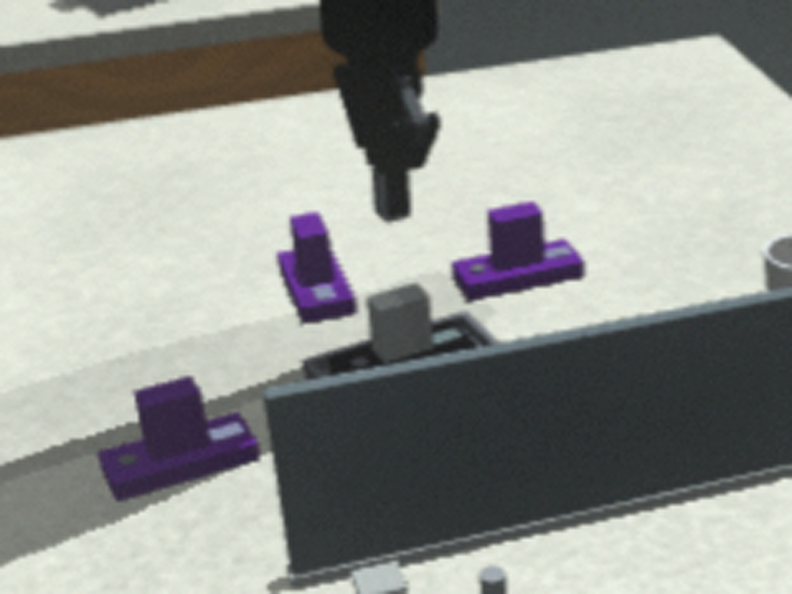

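With the fingers shut the tips stand at z≈0.136 while the TCP reads 0.115, so they should be at 0.098. The true height is therefore the reading plus about 38 mm, and it was the same at the lower pose. xy agrees. I reopen and go down to a reading of about 0.019, which puts the tips at 0.040, between the bar top at 0.028 and the grip top at 0.073.

>>> step_arm --steps '[[[0,0,0,0,-1],[0,0,0,0,-1],[0,0,0,0,-1],[0,0,0,0,-1],[0,0,0,0,-1],[0,0,0,0,-1],[0,0,-0.8,0,-1],[0,0,-0.8,0,-1],[0,0,-0.5,0,-1],[0,0,0,0,-1]]]'

```text
clock: 9.48
tool_pos: [0.4663, 0.2179, 0.06]
tcp_rot: [0.634, 0.773, -0.014, -0.006]
contact_force: [-0.1, 0.3, -0.3]
gripper_width: 0.997
```

>>> step_arm --steps '[[[0,0,-0.5,0,-1],[0,0,-0.5,0,-1],[0,0,-0.4,0,-1],[0,0,0,0,-1],[0,0,0,0,-1]]]'

```text
clock: 10.1
tool_pos: [0.4674, 0.2183, 0.0237]
tcp_rot: [0.634, 0.773, -0.013, -0.005]
contact_force: [-0.3, -0.4, -0.2]
gripper_width: 1.005
```

```bash
python3 s.py
```

```text
t 10.1 p [0.4674 0.2183 0.0237] yaw 101.3 z [-0.024 -0.014 -1.   ] q [ 0.32  0.28 -0.46  0.86 -0.01  0.12] F [-0.3 -0.4 -0.2] w 1.005
```

>>> step_arm --steps '[[[0,0,-0.16,0,-1],[0,0,0,0,0.4],[0,0,0,0,1],[0,0,0,0,1],[0,0,0,0,1],[0,0,0,0,1],[0,0,0,0,1],[0,0,0,0,1]]]'

```text
clock: 11.1
tool_pos: [0.4686, 0.2189, 0.0206]
tcp_rot: [0.634, 0.773, -0.012, -0.004]
contact_force: [-0.3, -0.8, 0.9]
gripper_width: 0.274
```

```bash
python3 s.py
```

```text
t 11.1 p [0.4686 0.2189 0.0206] yaw 101.3 z [-0.022 -0.013 -1.   ] q [ 0.32  0.28 -0.46  0.85 -0.01  0.12] F [-0.3 -0.8  0.9] w 0.274
```

Gripped: opening 0.274 × 85 = 23 mm. The meter's underside is the TCP reading − 0.0086. I lift straight up.

>>> step_arm --steps '[[[0,0,0.3,0,1],[0,0,0.6,0,1],[0,0,0.8,0,1],[0,0,0.9,0,1],[0,0,0.9,0,1],[0,0,0.9,0,1],[0,0,0.9,0,1],[0,0,0.9,0,1],[0,0,0.9,0,1],[0,0,0.6,0,1],[0,0,0,0,1],[0,0,0,0,1]]]'

```text
clock: 12.6
tool_pos: [0.4633, 0.2167, 0.2238]
tcp_rot: [0.634, 0.773, -0.014, -0.005]
contact_force: [0.4, -0.4, -3.5]
gripper_width: 0.274
```

```bash
python3 s.py; python3 - <<'E'
from h import *
c=cam('side');X=cloud(c)
x=cv2.resize(c['image'][60:240,100:340],None,fx=3.3,fy=3.3,interpolation=2)
cv2.imwrite('pics/g3.png',cv2.convertScaleAbs(x[...,::-1],alpha=1.5))
near=(abs(X[...,0]-.468)<.09)&(abs(X[...,1]-.218)<.04)&(X[...,2]>.1)
for lo in np.arange(.1,.29,.01):
    m=near&(X[...,2]>lo)&(X[...,2]<=lo+.01)
    if m.sum()>3:
        p=X[m];print(round(lo,3),m.sum(),'x',np.percentile(p[:,0],[3,50,97]).round(3),'y',np.percentile(p[:,1],[3,50,97]).round(3))
E
```

```text
t 12.6 p [0.4633 0.2167 0.2238] yaw 101.3 z [-0.025 -0.015 -1.   ] q [ 0.32  0.09 -0.23  1.28 -0.01  0.12] F [ 0.4 -0.4 -3.5] w 0.274
0.21 82 x [0.409 0.454 0.509] y [0.187 0.197 0.213]
0.22 227 x [0.408 0.457 0.51 ] y [0.186 0.197 0.22 ]
0.23 313 x [0.412 0.453 0.504] y [0.19  0.207 0.235]
0.24 71 x [0.438 0.453 0.478] y [0.196 0.204 0.218]
0.25 92 x [0.439 0.456 0.478] y [0.193 0.201 0.221]
0.26 92 x [0.439 0.455 0.48 ] y [0.192 0.201 0.22 ]
0.27 117 x [0.439 0.455 0.476] y [0.193 0.204 0.229]
0.28 56 x [0.448 0.457 0.474] y [0.189 0.215 0.236]
```

View pics/g3.png

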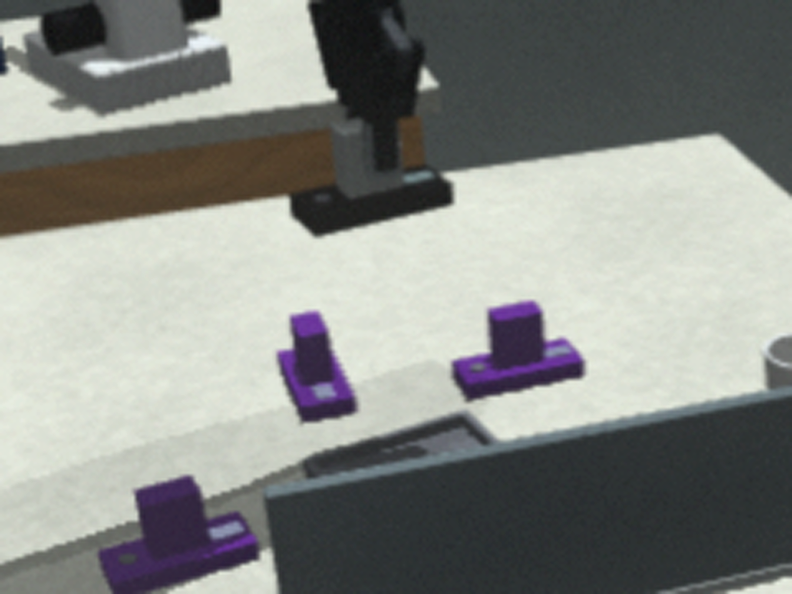

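The meter is held level, with its underside at about 0.213 by camera, agreeing with the offset. Now over the screen, turning −35° on the far side.

>>> step_arm --steps '[[[0,-0.4,0,0,1],[0.05,-0.8,0,0,1],[0.05,-1,0,0,1],[0.05,-1,0,0,1],[0.05,-1,0,0,1],[0.05,-1,0,-0.2,1],[0.05,-1,0,-0.2,1],[0.05,-1,0,-0.2,1],[0.05,-1,0,-0.2,1],[0.05,-1,0,-0.2,1],[0.05,-1,0,-0.2,1],[0.05,-1,0,-0.2,1]]]'

```text
clock: 14.15
tool_pos: [0.4676, -0.0772, 0.2131]
tcp_rot: [0.726, 0.687, -0.021, -0.014]
contact_force: [-0.2, 1.4, -3.6]
gripper_width: 0.273
```

```bash
python3 s.py
```

```text
t 14.15 p [ 0.4676 -0.0772  0.2131] yaw 86.9 z [-0.05  -0.009 -0.999] q [-0.29  0.04 -0.3   1.27 -0.02 -0.23] F [-0.2  1.4 -3.6] w 0.273
```

>>> step_arm --steps '[[[0.2,-0.8,0,-0.3,1],[0.2,-0.8,0,-0.3,1],[0.2,-0.8,0,-0.3,1],[0.2,-0.8,0,-0.3,1],[0.2,-0.8,0,-0.3,1],[0.1,-0.6,0,-0.2,1],[0,-0.4,0,-0.1,1],[0,0,0,0,1],[0,0,0,0,1]]]'

```text
clock: 15.28
tool_pos: [0.4927, -0.2108, 0.2097]
tcp_rot: [0.83, 0.557, -0.02, -0.021]
contact_force: [0.3, -0.1, -3.9]
gripper_width: 0.269
```

```bash
python3 s.py
```

```text
t 15.28 p [ 0.4927 -0.2108  0.2097] yaw 67.7 z [-0.056  0.012 -0.998] q [-0.51  0.16 -0.18  1.29 -0.02 -0.13] F [ 0.3 -0.1 -3.9] w 0.269
```

>>> step_arm --steps '[[[0.05,-0.5,-0.3,-0.1,1],[0,-0.25,-0.5,-0.06,1],[0,0,-0.6,0,1],[0,0,-0.6,0,1],[0,0,-0.5,0,1],[0,0,0,0,1],[0,0,0,0,1],[0,0,0,0,1]]]'

```text
clock: 16.27
tool_pos: [0.4929, -0.2286, 0.1416]
tcp_rot: [0.838, 0.545, -0.02, -0.022]
contact_force: [1.2, 0.9, -2.9]
gripper_width: 0.27
```

```bash
python3 s.py; cat > f.py <<'E'
import sys
from h import *
for n in ('side','top'):
    c=cam(n);X=cloud(c);np.savez(n+'3.npz',**c)
    b=(0.0,)
    near=(abs(X[...,0]-.493)<.075)&(abs(X[...,1]+.231)<.08)&(X[...,2]>.068)
    th=np.radians(-24);ex=np.array([np.cos(th),np.sin(th)]);ey=np.array([-ex[1],ex[0]])
    o=np.array([.493,-.231])
    for lo in np.arange(.068,.20,.006):
        m=near&(X[...,2]>lo)&(X[...,2]<=lo+.006)
        if m.sum()>6:
            p=X[m][:,:2]-o;print(n,round(lo,3),m.sum(),'u',(1e3*np.percentile(p@ex,[1,50,99])).round(),'v',(1e3*np.percentile(p@ey,[1,50,99])).round())
    im=c['image'][200:400,200:400] if n=='side' else c['image'][130:300,330:480]
    cv2.imwrite(f'pics/{sys.argv[1]}{n}.png',cv2.convertScaleAbs(cv2.resize(im[...,::-1],None,fx=3,fy=3,interpolation=2),alpha=1.5))
E
python3 f.py a
```

```text
t 16.27 p [ 0.4929 -0.2286  0.1416] yaw 66.1 z [-0.058  0.015 -0.998] q [-0.54  0.22 -0.25  1.16 -0.02 -0.13] F [ 1.2  0.9 -2.9] w 0.27
side 0.128 23 u [-51.  24.  44.] v [-19. -18. -16.]
side 0.134 171 u [-52.   1.  43.] v [-20. -19. -16.]
side 0.14 222 u [-54.  -1.  45.] v [-21. -18.  21.]
side 0.146 891 u [-54.  -7.  44.] v [-20.  -6.  24.]
side 0.152 71 u [-30.  -7.  15.] v [-11.  -9.  -3.]
side 0.158 46 u [-24.  -7.  15.] v [-16.  -9.  -5.]
side 0.164 67 u [-23.  -8.  15.] v [-21. -10.  -7.]
side 0.17 87 u [-23.  -3.  16.] v [-23. -13.  -6.]
side 0.176 76 u [-23.  -3.  16.] v [-23. -14.  -6.]
side 0.182 85 u [-23.  -4.  16.] v [-23. -14.  -3.]
side 0.188 110 u [-23. -13.  16.] v [-23.  -8.  14.]
side 0.194 39 u [-22. -17.  12.] v [-24.  -1.  13.]
top 0.134 16 u [-53. -24.  39.] v [-6. 24. 25.]
top 0.14 28 u [-53. -16.  44.] v [-16.  24.  25.]
top 0.146 284 u [-53. -32.  44.] v [-19.  11.  25.]
top 0.152 122 u [-52. -37.  39.] v [-18.   2.  24.]
top 0.158 12 u [-23. -19.  -7.] v [-7. 14. 20.]
top 0.164 13 u [-22. -20.  -5.] v [-7. 14. 20.]
top 0.17 9 u [-22. -11.  -5.] v [-7. 15. 26.]
top 0.176 12 u [-22. -15.  -2.] v [-2. 14. 27.]
top 0.182 11 u [-22. -20.  -4.] v [-3. 14. 27.]
top 0.188 23 u [-22. -17.  -8.] v [-7. 11. 16.]
top 0.194 49 u [-21. -16.  -6.] v [-8.  6. 22.]
```

View pics/aside.png

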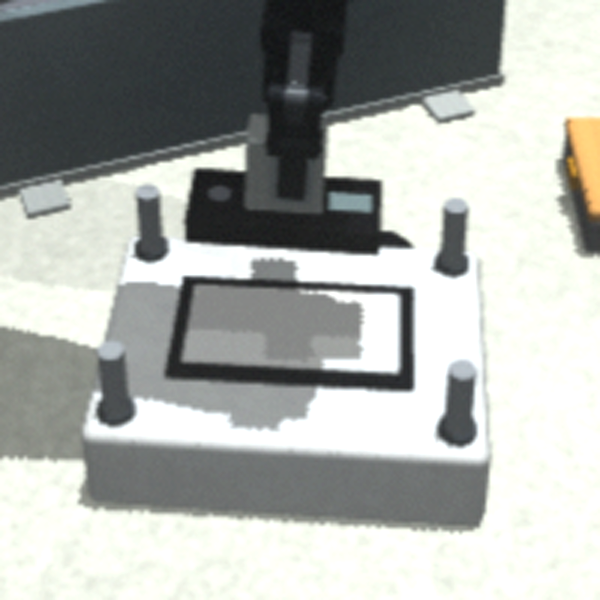

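The side view shows the meter above the window (bar at (285,210), frame at (290,330)). It is off by about −4 mm along the window and +2 mm across. I correct that, go partway down and measure again, with a plane fit for level.

>>> step_arm --steps '[[[0.11,-0.14,-0.3,0,1],[0,0,-0.4,0,1],[0,0,-0.4,0,1],[0,0,-0.2,0,1],[0,0,0,0,1],[0,0,0,0,1],[0,0,0,0,1]]]'

```text
clock: 17.25
tool_pos: [0.4961, -0.2326, 0.1071]
tcp_rot: [0.838, 0.545, -0.02, -0.022]
contact_force: [-1.3, 0.8, -2.3]
gripper_width: 0.275
```

```bash
python3 s.py; cat > f2.py <<'E'
from h import *
th=np.radians(-24);ex=np.array([np.cos(th),np.sin(th)]);ey=np.array([-ex[1],ex[0]]);o=np.array([.493,-.231])
z0=ctrl.sense()['tool_pos'][2]-.0086
for n in('side','top'):
    c=cam(n);X=cloud(c);np.savez(n+'4.npz',**c);g=c['image'].max(2)
    P=X-np.r_[o,z0];u=P[...,:2]@ex;v=P[...,:2]@ey;z=P[...,2]
    box=(abs(u)<.075)&(abs(v)<.045)
    top=box&(abs(z-.016)<.007); 
    A=np.c_[u[top],v[top],np.ones(top.sum())];w=z[top];k=np.ones(len(w),bool)
    for _ in range(4):
        s=np.linalg.lstsq(A[k],w[k],rcond=None)[0];k=abs(w-A@s)<.002
    print(n,'bar-top plane slopes u,v',s[:2].round(3),'height vs expected mm',(1e3*(s[2]-.016)).round(1),k.sum())
    q=np.c_[u[top],v[top]][k]*1e3;print('  rect',cv2.minAreaRect(q.astype(np.float32)),'u',np.percentile(q[:,0],[.5,99.5]).round(1),'v',np.percentile(q[:,1],[.5,99.5]).round(1))
    bar=box&(z>-.006)&(z<.02);print('  lowest z',np.percentile(P[bar][:,2]+z0,1).round(4),'expected',z0.round(4))
    gr=box&(z>.024)&(z<.055)&(abs(u)<.04);print('  grip u',(1e3*np.percentile(u[gr],[1,99])).round(1))
E
python3 f2.py
```

```text
t 17.25 p [ 0.4961 -0.2326  0.1071] yaw 66.1 z [-0.057  0.015 -0.998] q [-0.55  0.26 -0.28  1.09 -0.02 -0.13] F [-1.3  0.8 -2.3] w 0.275
side bar-top plane slopes u,v [-0.03   0.015] height vs expected mm -0.2 828
  rect ((-0.3810539245605469, -0.016130447387695312), (46.24951934814453, 99.04607391357422), 89.7049560546875) u [-49.3  49. ] v [-22.3  21.8]
  lowest z 0.099 expected 0.0985
  grip u [-19.3  20.8]
top bar-top plane slopes u,v [-0.036 -0.02 ] height vs expected mm 0.8 247
  rect ((0.9485855102539062, 1.4766044616699219), (97.95520782470703, 45.448814392089844), 1.2911248207092285) u [-48.1  49.1] v [-21.7  22.8]
  lowest z 0.1019 expected 0.0985
  grip u [-18.2   1.5]
```

Centred within about 1 mm, angle within 1°, tilt about 0.035 rad, and height agrees with the reading to 1 mm. Down to a reading of about 0.080, slowly.

>>> step_arm --steps '[[[0,0,-0.25,0,1],[0,0,-0.3,0,1],[0,0,-0.25,0,1],[0,0,-0.15,0,1],[0,0,0,0,1],[0,0,0,0,1],[0,0,0,0,1]]]'

```text
clock: 18.23
tool_pos: [0.4962, -0.2327, 0.0818]
tcp_rot: [0.838, 0.545, -0.02, -0.022]
contact_force: [-0.2, 0.7, -4.1]
gripper_width: 0.271
```

```bash
python3 s.py; python3 f2.py; python3 s.py
```

```text
t 18.23 p [ 0.4962 -0.2327  0.0818] yaw 66.1 z [-0.057  0.015 -0.998] q [-0.55  0.28 -0.31  1.03 -0.02 -0.13] F [-0.2  0.7 -4.1] w 0.271
side bar-top plane slopes u,v [-0.031  0.01 ] height vs expected mm -0.3 802
  rect ((-1.0301170349121094, -0.17528724670410156), (46.54618835449219, 98.08505249023438), 89.59466552734375) u [-49.4  47.1] v [-22.8  21.9]
  lowest z 0.0738 expected 0.0732
  grip u [-18.  21.]
top bar-top plane slopes u,v [-0.033 -0.017] height vs expected mm 1.0 254
  rect ((0.4511566162109375, 0.3614215850830078), (44.3360481262207, 97.62779235839844), 89.84876251220703) u [-48.3  48.1] v [-21.2  22.5]
  lowest z 0.0763 expected 0.0732
  grip u [-25.6   0.3]
t 18.32 p [ 0.4962 -0.2327  0.0819] yaw 66.1 z [-0.057  0.015 -0.998] q [-0.55  0.28 -0.31  1.03 -0.02 -0.13] F [ 0.7  0.7 -2.9] w 0.273
```

>>> step_arm --steps '[[[0,0,-0.08,0,1],[0,0,0,0,1],[0,0,0,0,1],[0,0,0,0,1]]]'

```text
clock: 18.82
tool_pos: [0.4964, -0.2328, 0.08]
tcp_rot: [0.838, 0.545, -0.02, -0.021]
contact_force: [0.6, 0.2, -3.3]
gripper_width: 0.272
```

```bash
python3 s.py; python3 f.py b >/dev/null; python3 s.py
```

```text
t 18.82 p [ 0.4964 -0.2328  0.08  ] yaw 66.1 z [-0.056  0.014 -0.998] q [-0.55  0.29 -0.31  1.03 -0.02 -0.13] F [ 0.6  0.2 -3.3] w 0.272
t 18.93 p [ 0.4965 -0.2328  0.08  ] yaw 66.1 z [-0.056  0.014 -0.998] q [-0.55  0.29 -0.31  1.03 -0.02 -0.13] F [-0.3 -0.7 -2.8] w 0.275
```

View pics/bside.png

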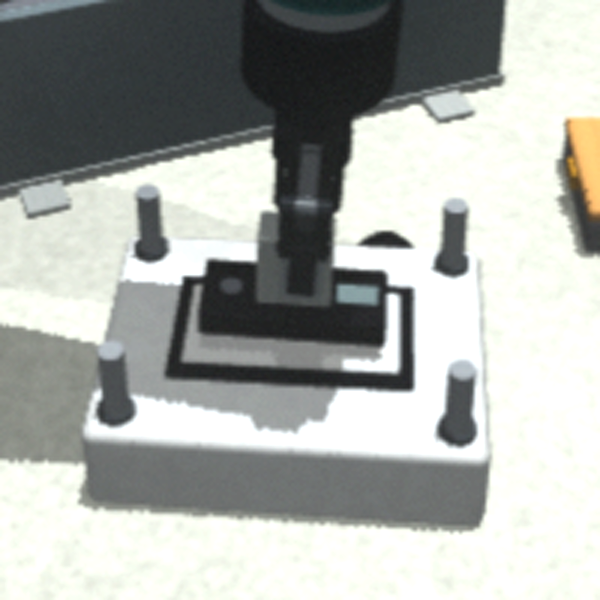

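The meter hovers between the posts over the window (bar at (293,305), frame at (290,330)), parallel and clear of the lamp base. I hand in.

```bash
python3 -c "
from bench import ctrl
print(ctrl.close_job())"; python3 s.py
```

```text
the job is handed in; nothing more can be done
None
the job is handed in; nothing more can be done
```

The job is handed in: the meter is gripped and held still over the lamp window at about 19 s on the clock. I took it from its cradle by the grip block and carried it over the screen with its underside at about 0.20 m. No verdict was reported.

**Last checks**
- **Centring:** within about 1 mm in both cameras, measured 2 mm before the final height.
- **Parallel:** the long sides agree to about 0.5°.
- **Level:** the tilt is about 0.035 rad (limit 0.10). The tool's tilt crept up during the moves, so the meter is not perfectly level.
- **Height:** the underside is about 10 mm above the window by the arm's reading. The side camera agreed within 1 mm at the previous height; the top camera put the meter 1 to 3 mm higher, still inside the limits.
- **Grip:** the opening is 0.27, about 23 mm, and the force reading of about 3 N fits the meter's weight.

**What disagreed:** the first grasp closed on air just above the block without moving the meter. The camera showed the fingertips about 38 mm higher than the TCP reading implied. I corrected for that offset, and the second grasp and all later camera checks agreed with it. I did not find its cause.

I saw no contact with the screen, lamp base or bystanders, but I did not measure the bystanders again at the end.

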